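Set up a discharge test of a power bank and switch the load tester on

TASK

Lay the power bank flat in the open test cradle (either way round). On the load tester, turn the round sleeve to its three-pip mark (the third from the right) and slide the fader along its slot until the white line on its grip is level with the point of the steel marker tab beside the slot; these three settings may be done in any order. Only when all three are right, push the slide switch all the way to on (away from the robot), and leave the other things on the bench where they are.

Things in the scene. Friction and masses are not known exactly. Their poses are not given: they have to be found in the camera images.
- power_bank: White flat power bank, 60 (x) x 98 (y) x 22 (z) mm, 0.2 kg, lying on the brown rag (whose top is 14 mm above the bench). Origin at the centre of its underside, z up.
- cradle_seat (a point): Fixed grey plastic test cradle, 86 (x) x 124 (y) x 18 mm. This point is the centre of its inner floor, 8 mm above the thin mat it stands on (mat 2.6 mm thick); x across, y along. The pocket is 68 (x) x 106 (y) mm inside rims 10 mm high; the long sides are open for the fingers over the middle 60 mm.
- tester: Fixed load tester, a flat grey instrument 200 (x) x 210 (y) mm with an aluminium top 48 mm above the bench. Origin at the centre of its underside; its own x points away from the robot, y to the left. Controls in its frame: fader slot along y at x = -45 mm (the near one, y from -60 to +60 mm); round sleeve at x = 45, y = 45 mm; slide switch at y = -55 mm, x from 35 (off) to 65 mm (on).
- fader (a joint): Position of the fader, m: 0 at the right end of its slot, 0.12 at the left end (along the tester's y). Friction 1.5 N; stays where it is left.
- fader_top (a point): Top centre of the fader's black grip, 42 mm above the tester's top. The grip measures 28 (x) x 22 (y, along the slot) mm and is 36 mm tall; a white line over the middle of its top and down its near face marks its position.
- tab_tip (a point): Point of the dark steel marker tab, 14 mm wide and 8 mm high, on the rail along the near side of the fader slot; 27 mm nearer the robot than the slot's centre line, 6 mm above the tester's top. It is fixed during the job. Its axes are the tester's: the fader is set when fader_top and tab_tip have the same y in the tester's frame.
- range_sleeve (a joint): Angle of the round sleeve, rad, growing clockwise seen from above: its white pointer is at the mark with one pip at 0, two pips at 0.7, three pips at 1.4, four pips at 2.1. The marks lie on the side towards the robot, one pip at the right, four at the left. Friction 0.06 N m; it stays where it is left.
- sleeve_top (a point): Centre of the top of the sleeve, a dark steel knurled cylinder of 48 mm diameter and 41 mm height standing on the tester's top; its axis is vertical.
- main_switch (a joint): Position of the slide switch, m: 0 off (near end), 0.03 on (far end; along the tester's x). Friction 2 N.
- switch_top (a point): Top centre of the switch's black grip, 37 mm above the tester's top; the grip is 24 (x, along its travel) x 18 (y) mm and 32 mm tall.
- tape_yellow: Bystander: roll of masking tape, 100 mm across, 25 mm high, lying to the right of and behind the tester. Origin at the centre of its underside.
- screwdriver: Bystander: screwdriver, 202 mm long, lying behind the tester. Origin under its centre.
- tweezers: Bystander: tweezers, 117 mm long, lying near the front edge of the bench before the cradle. Origin under their centre.
- module_white_2: Bystander: cream module, 37 x 53 x 26 mm, behind rag and cradle. Origin at the centre of its underside.

How it is judged:
By the outcome, as a careful person would: the job done as asked, in the order asked, and still so for the second after the job is handed in, with the robot touching nothing.
It also fails if it takes over 64 s, if anything falls off the work surface, if the arm or the gripper's body presses on something with over 40 N, if the wrist force passes 120 N, or if a joint passes its speed limit or range.

ROBOT

A 7-joint arm with a two-finger parallel gripper is mounted at the origin on a cart in front of the work surface, level with it; the furniture and walls round the work are solid. World frame = base frame: x ahead of the robot, y to its left, z up, the work surface at z = 0. Lengths are in m, angles in rad, forces in N, time in s.
With the tool pointing down it reaches from about 0.425 to 0.925 m from the base axis. Payload 6.8 kg.
Tool frame: the origin (TCP) lies at the very end of the fingers, on their centre line; the grasp point (between the pads) lies r.grip_depth behind it (r.grip_depth is the distance from the TCP to the grasp point, in m); z points along the fingers, x is the direction in which the jaws open and shut, and the axes are right-handed (so a half turn about z gives the same grasp; the last joint's range is limited). The gripper opens to 85 mm and grips with 20 to 120 N. Pads are 22 mm wide; open, the fingers measure 114 mm over their backs; the gripper's body (76 mm by 85 mm) begins 54 mm behind the grasp point. The pads swing forward as they close: fully open they stand 13 mm farther back than shut.
Start: joints at [-1.419, 0.477, 0.022, 1.555, -0.011, 1.109, -0.083], TCP at [0.173, 0.652, 0.231] pointing down, gripper open.
Joint ranges: [-2.96, 2.96], [-0.34, 2.1], [-1.41, 1.46], [0.24, 2.44], [-1.37, 4.51], [0.17, 1.92], [-2.96, 2.96]. Speed limits (rad/s): [2.39, 2.39, 3.14, 3.14, 3.14, 3.14, 3.14].

INTERFACE

Orientations are given as a rotation vector (axis times angle).
In Python, from bench import readout, grab_frame, workorder, r gives the robot as it stands.
- The arm moves only by the shell command python3 -m handwheel 'ROWS' [FORCE]. ROWS is text: rows parted by semicolons, each of 7 numbers parted by spaces: the shift along the tool's x, y, z in mm, then the turn, a rotation vector about the tool's x, y, z in degrees, then the finger opening in mm, from 0 to 85.4. A call has 1 to 12 rows; each row is the pose to reach, as a shift and turn from the pose commanded when the call began, along the tool's axes at that moment; what a row does not reach only later rows make up. A row lasts 1/8 s, in which the tool goes at most 62.5 mm and 10.7 degrees, less where a joint would pass 70% of its speed; a pose out of reach is approached as far as the arm can. A call with a gripper value outside its range is refused whole. The fingers move at their own pace and stop on an object; FORCE is the grip in N (left out, the last holds). Time passes only in rows, so rows that repeat a pose let the fingers close. It gives the time, the measured TCP pose, the force and the opening at its end, in the units of the state.
- readout.get_obs(): the state, without advancing time (a new reading comes with each control period).
- grab_frame(name): name is "scene" or "top" or "wrist"; returns a dict with "pixels" (420x560x3 uint8, red, green, blue), "fx", "fy", "cx", "cy" (pixels), "rvec" (rotation vector, rad) and "tvec" (3), from world to camera coordinates, as OpenCV has them. Camera axes: x right, y down, z forward; pixel columns grow to the right and rows downward; lengths in m; the calibration is good to about 2 mm. A picture is of the moment at which its call begins. There is no depth.
- workorder.hand_in(): hands the job in, once; it reports no verdict.
The state is a dict: "clock": time; "joints": joint angles; "qvel": joint speeds; "tau": joint torques, N m; "tcp_pos": TCP position; "orientation": TCP orientation; "contact_force": force on the tool from outside, world axes, zero at the start; "moment": the same for the moment, N m; "grip_width": finger opening in m.
Only numpy, scipy, OpenCV 4.12 (cv2) and the standard library are available. Lean on these libraries where they do the work, as an engineer would, in place of code of your own. Each camera call takes 0.05 s, during which the arm holds its last target.

## Working session

There is one attempt and no reset: what is moved stays moved. The work goes in short steps, Python scripts to look and compute and a shell command to move; the robot and the scene stay as the last step left them, time stands still between calls to the robot, and variables do not carry over. Pictures are saved under pics/ and viewed, and the job is handed in when it is done.

```bash
mkdir -p pics; ls
cat > h.py <<'E'
import numpy as np, cv2
from bench import readout, grab_frame, workorder, r
def snap(n,f):
    d=grab_frame(n); cv2.imwrite(f'pics/{f}.png',d['pixels'][:,:,::-1]); np.savez(f'pics/{f}.npz',**d); return d
def ld(f): return dict(np.load(f'pics/{f}.npz'))
def cam(d):
    R=cv2.Rodrigues(np.array(d['rvec'],float))[0]; t=np.array(d['tvec'],float).ravel(); return R,t
def ray(d,u,v,z):
    R,t=cam(d); c=-R.T@t; k=R.T@np.array([(u-d['cx'])/d['fx'],(v-d['cy'])/d['fy'],1]); return c+k*(z-c[2])/k[2]
def proj(d,p):
    R,t=cam(d); q=R@np.array(p)+t; return d['fx']*q[0]/q[2]+d['cx'],d['fy']*q[1]/q[2]+d['cy']
E
python3 - <<'E'
from h import *
np.set_printoptions(precision=4,suppress=True)
print(readout.get_obs(), r.grip_depth)
for n in ['scene','top','wrist']:
    d=snap(n,n+'0'); R,t=cam(d); print(n,-R.T@t,d['fx'],R[2])
E
```

```text
pics
{'clock': 0.0, 'joints': array([-1.4191,  0.4778,  0.0223,  1.5565, -0.0115,  1.1093, -0.0831]), 'qvel': array([-0.0004, -0.0002, -0.0014, -0.0004, -0.0008,  0.0015,  0.0008]), 'tau': array([ -0.    , -59.6447,   1.6075, -28.1201,   0.0124,   0.0092,
        -0.    ]), 'tcp_pos': array([0.1733, 0.6518, 0.2303]), 'orientation': array([ 2.4895,  1.9142, -0.0021]), 'contact_force': array([-0.653 ,  0.5922, -0.4908]), 'moment': array([ 0.0675,  0.0072, -0.0196]), 'grip_width': 0.08534323595205678} 0.0187
scene [-0.1908 -0.7478  0.5412] 424.99063247382105 [ 0.6291  0.6547 -0.4191]
top [ 0.3856 -0.0268  1.1939] 464.11947993343716 [ 0.1271  0.0004 -0.9919]
wrist [0.109  0.6694 0.3734] 353.6665333420565 [ 0.2524 -0.0699 -0.9651]
```

View pics/scene0.png

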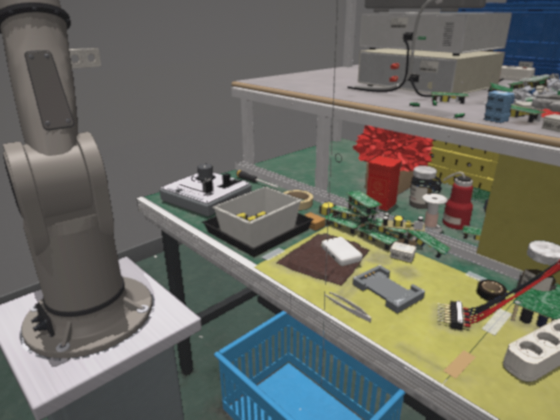

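View pics/top0.png

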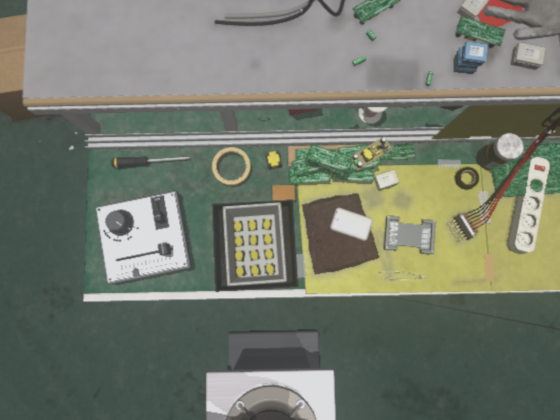

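View pics/wrist0.png

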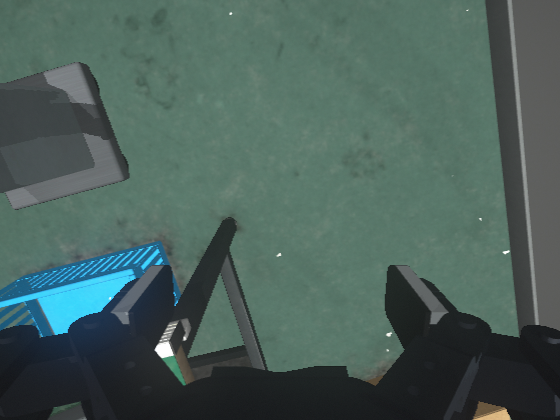

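The top view shows the tester at about (143,238), the bank on the rag at (352,223) and the cradle at (410,236). The scene view shows a shelf above the back of the bench. Next I'll enlarge the parts that matter.

Run:
```python
from h import *
np.set_printoptions(precision=4,suppress=True)
d=ld('top0'); im=d['pixels'][:,:,::-1]
cv2.imwrite('pics/a.png',cv2.resize(im[180:300,80:220],None,fx=5,fy=5,interpolation=cv2.INTER_CUBIC)[:600,:])
cv2.imwrite('pics/b.png',cv2.resize(im[170:290,290:450],None,fx=5,fy=5,interpolation=cv2.INTER_CUBIC))
print(proj(d,[.1733,.6518,.23]),proj(d,[0,0,0]))
for u,v,z in [(143,238,.048),(352,223,.036),(410,236,.01),(270,98,.3),(85,295,0)]: print(u,v,ray(d,u,v,z))
```

```text
(np.float64(-58.09836850655188), np.float64(389.4623038091679)) (np.float64(270.900155869808), np.float64(434.4240223989113))
143 238 [0.4843 0.3064 0.048 ]
352 223 [ 0.5117 -0.2142  0.036 ]
410 236 [ 0.4779 -0.3651  0.01  ]
270 98 [ 0.7388 -0.0176  0.3   ]
85 295 [0.3464 0.4657 0.    ]
```

View pics/a.png

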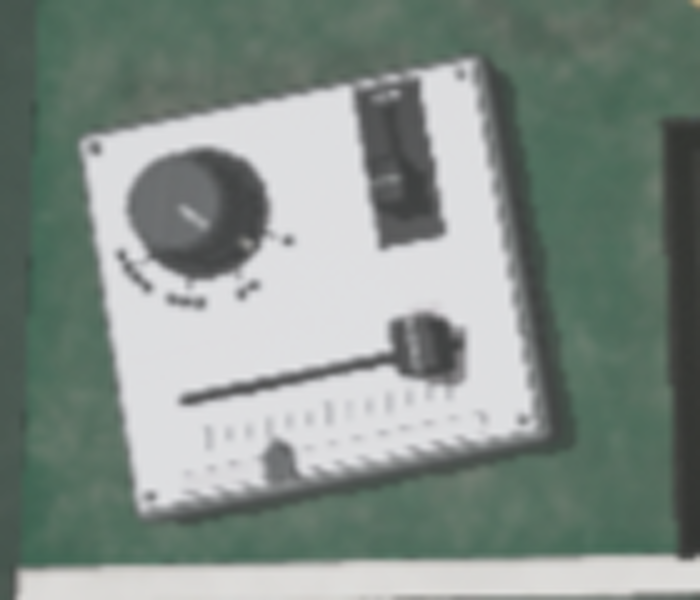

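View pics/b.png

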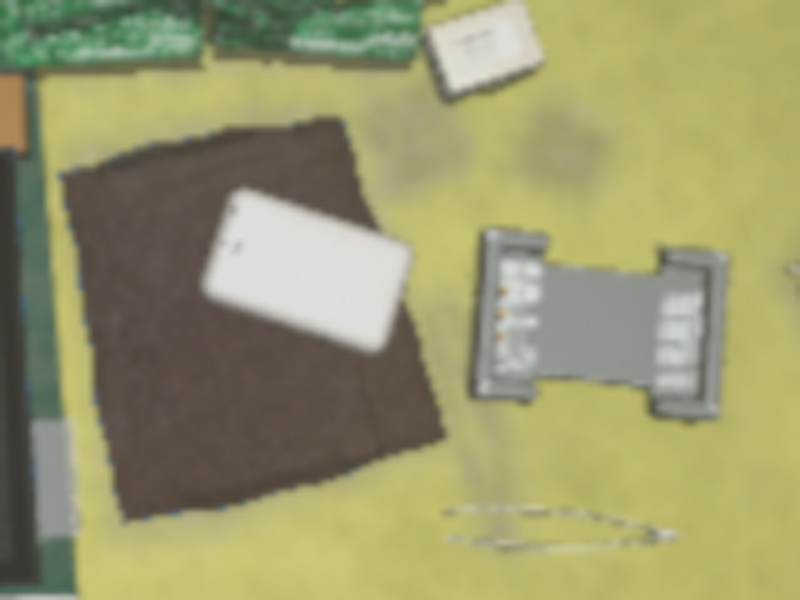

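```bash
cat > m.py <<'E'
from h import *
np.set_printoptions(precision=4,suppress=True)
def rect(d,mask,z,roi):
    m=np.zeros_like(mask); x0,y0,x1,y1=roi; m[y0:y1,x0:x1]=mask[y0:y1,x0:x1]
    cs,_=cv2.findContours(m.astype(np.uint8),cv2.RETR_EXTERNAL,cv2.CHAIN_APPROX_NONE)
    c=max(cs,key=cv2.contourArea).reshape(-1,2)
    w=np.array([ray(d,u,v,z)[:2] for u,v in c])
    (cx,cy),(a,b),_=R=cv2.minAreaRect((w*1000).astype(np.float32)); P=cv2.boxPoints(R)
    return cx,cy,a,b,P
E
python3 - <<'E'
from m import *
d=ld('top0'); im=d['pixels'].astype(int); 
hsv=cv2.cvtColor(d['pixels'],cv2.COLOR_RGB2HSV)
white=(hsv[...,1]<40)&(hsv[...,2]>170)
print('tester',*rect(d,white,.048,(85,185,200,287)))
print('bank',*rect(d,(hsv[...,1]<50)&(hsv[...,2]>140),.036,(320,200,378,245)))
print('cradle',*rect(d,(hsv[...,1]<70),.0206,(380,210,440,260)))
E
```

```text
tester 488.70562744140625 311.0832824707031 188.9407501220703 198.71005249023438 [[377.8229 391.7126]
 [413.7639 196.2799]
 [599.5884 230.4539]
 [563.6474 425.8866]]
bank 510.5469055175781 -212.41114807128906 97.0130615234375 58.55741882324219 [[ 466.2507 -247.7378]
 [ 521.1667 -268.0649]
 [ 554.8431 -177.0845]
 [ 499.9271 -156.7574]]
cradle 481.1026611328125 -360.89825439453125 127.02498626708984 87.14073944091797 [[ 429.5855 -418.1537]
 [ 515.9749 -429.5724]
 [ 532.6199 -303.6428]
 [ 446.2305 -292.2241]]
```

```bash
cat > go.py <<'E'
from m import *
from scipy.spatial.transform import Rotation as Ro
def plan(x,y,z,yaw):
    # tool x axis at world angle yaw(deg), tool down; prints shift mm + turn deg from the current pose
    o=readout.get_obs(); R=Ro.from_rotvec(o['orientation'])
    xx=np.array([np.cos(np.radians(yaw)),np.sin(np.radians(yaw)),0]); zz=np.array([0,0,-1.])
    T=Ro.from_matrix(np.c_[xx,np.cross(zz,xx),zz])
    s=R.inv().apply(np.array([x,y,z])-o['tcp_pos'])*1000
    tx=R.apply([1,0,0]); 
    print('now',o['clock'],o['tcp_pos'],'yaw',np.degrees(np.arctan2(tx[1],tx[0])),'F',o['contact_force'],'w',o['grip_width'],'j7',o['joints'])
    print('shift',s,'turn',np.degrees((R.inv()*T).as_rotvec()))
E
python3 -c "
from go import *
plan(.46,.31,.22,100.4)"
```

```text
now 0.15 [0.1733 0.6519 0.2305] yaw 75.11492197977911 F [ 0.2359  0.5323 -0.3353] w 0.08523389059489334 j7 [-1.4191  0.4776  0.0224  1.5562 -0.0115  1.1093 -0.0831]
shift [-256.7921  364.932    10.9284] turn [ -0.0133   0.0788 -25.2851]
```

```bash
python3 -m handwheel '-51 73 0 0 0 -5 60;-103 146 2 0 0 -10 60;-154 219 4 0 0 -15 60;-205 292 6 0 0 -20 60;-257 365 11 0 0 -25.3 60;-257 365 11 0 0 -25.3 60;-257 365 11 0 0 -25.3 60;-257 365 11 0 0 -25.3 60'
python3 -c "
from go import *
plan(.46,.31,.22,100.4); d=snap('wrist','w1')
import cv2"
```

```text
clock: 1.15
tcp_pos: [0.4632, 0.3049, 0.2201]
orientation: [2.02, 2.404, -0.002]
contact_force: [-0.8, 0.6, 0.4]
grip_width: 0.0605
now 1.15 [0.4632 0.3049 0.2201] yaw 99.91975147694262 F [-0.8103  0.5662  0.4203] w 0.060454097319017054 j7 [-0.7695  0.2909  0.0895  1.8635 -0.0281  0.9893  1.0757]
shift [ 5.5541 -2.3272  0.0413] turn [ 0.021   0.1322 -0.4802]
```

View pics/w1.png

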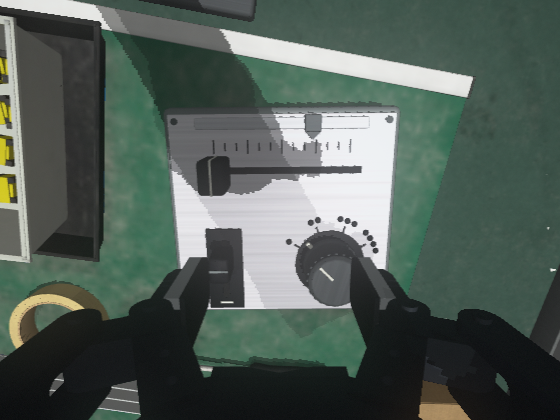

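Run:
```python
from go import *
d=ld('w1'); R,t=cam(d); print(-R.T@t); print(R)
print(proj(d,readout.get_obs()['tcp_pos']))
d=snap('wrist','w1b');R,t=cam(d); print(-R.T@t)
im=d['pixels'][:,:,::-1]
cv2.imwrite('pics/w1c.png',cv2.resize(im[95:315,160:410],None,fx=3,fy=2.7,interpolation=cv2.INTER_CUBIC))
for u,v in [(167,107),(398,107),(183,308),(385,308)]: print(ray(d,u,v,.048))
```

```text
[0.3976 0.2942 0.363 ]
[[-0.1731  0.9849 -0.0034]
 [ 0.9504  0.168   0.2616]
 [ 0.2583  0.0421 -0.9652]]
(np.float64(282.4169642752306), np.float64(271.4258472415667))
[0.3968 0.2955 0.363 ]
[0.4066 0.199  0.048 ]
[0.372  0.3933 0.048 ]
[0.5959 0.2327 0.048 ]
[0.5603 0.4308 0.048 ]
```

View pics/w1c.png

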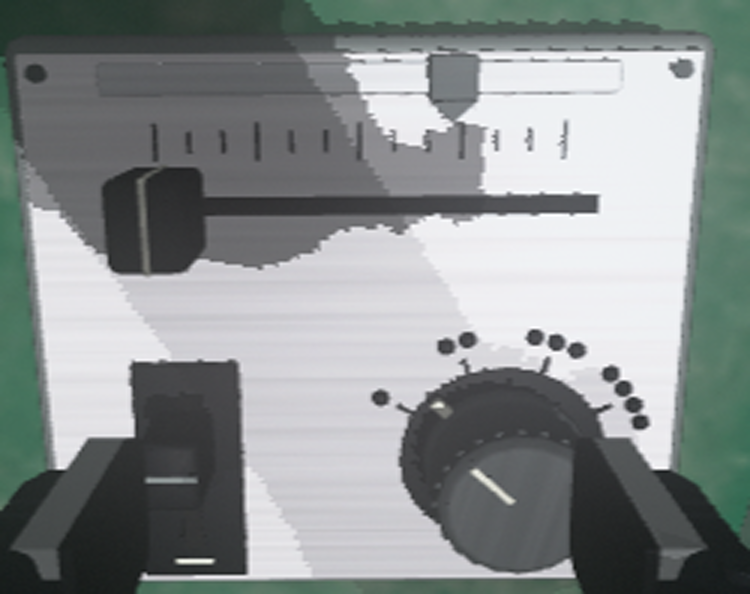

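Run:
```python
from go import *
d=ld('w1b')
P=lambda u,v,z: ray(d,160+u/3,95+v/2.7,z)
print('slot end L',P(598,204,.048))
print('slot R near grip',P(205,204,.048))
print('tab',P(460,121,.054)); print('fader top',P(145,232,.090))
print('sleeve top',P(520,500,.089), 'ptr',P(472,470,.089),P(513,503,.089))
for n,(u,v) in dict(m1=(400,407),m2=(467,367),m3=(545,366),m4=(602,408)).items(): print(n,P(u,v,.048))
print('switch top',P(172,480,.085),'corners',P(10,45,.048),P(710,45,.048),P(35,73,.048),P(682,68,.048))
yaw=np.radians(10.2); ex=np.array([np.cos(yaw),np.sin(yaw)]); ey=np.array([-ex[1],ex[0]])
f=P(145,232,.090)[:2];t=P(460,121,.054)[:2]; print('dy',(t-f)@ey,'dx',(t-f)@ex)
```

```text
slot end L [0.4309 0.3736 0.048 ]
slot R near grip [0.4515 0.2582 0.048 ]
tab [0.4114 0.3271 0.054 ]
fader top [0.455  0.2489 0.09  ]
sleeve top [0.5212 0.3635 0.089 ] ptr [0.5136 0.3481 0.089 ] [0.5225 0.3618 0.089 ]
m1 [0.5116 0.3288 0.048 ]
m2 [0.4934 0.3466 0.048 ]
m3 [0.4888 0.3705 0.048 ]
m4 [0.5007 0.3916 0.048 ]
switch top [0.5338 0.2655 0.085 ] corners [0.411  0.1963 0.048 ] [0.376  0.3932 0.048 ] [0.4184 0.2041 0.048 ] [0.3842 0.3871 0.048 ]
dy 0.08464984088906533 dx -0.029115670194589886
```

The tab tip is at (313,139), the fader line at about (208,181), and the sleeve pointer lies between pips 1 and 2. Next I'll move above the sleeve.

```bash
python3 -c "
from go import *
plan(.5225,.364,.14,100.2)"
```

```text
now 1.25 [0.4608 0.3089 0.2201] yaw 100.23772872048646 F [-0.6404  0.9627  0.0849] w 0.05986935821542986 j7 [-0.773   0.291   0.0851  1.8629 -0.029   0.9893  1.074 ]
shift [43.2556 70.5219 80.067 ] turn [-0.0181  0.0202  0.0377]
```

```bash
python3 -m handwheel '21 36 30 0 0 0 75;42 71 60 0 0 0 75;42 71 80 0 0 0 75;42 71 80 0 0 0 75;42 71 80 0 0 0 75;42 71 80 0 0 0 75'
python3 -c "
from go import *
plan(.5225,.364,.14,100.2); d=snap('wrist','w2')"
```

```text
clock: 2.0
tcp_pos: [0.5224, 0.3651, 0.1418]
orientation: [2.01, 2.414, 0.003]
contact_force: [-0.6, -0.3, 0.9]
grip_width: 0.0751
now 2.0 [0.5224 0.3651 0.1418] yaw 100.44237531696336 F [-0.5568 -0.3487  0.9195] w 0.07510530623581482 j7 [-0.7668  0.506   0.0805  1.7367 -0.0502  0.8987  1.0879]
shift [-1.0745 -0.1483  1.7602] turn [ 0.0991 -0.0748  0.2423]
```

View pics/w2.png

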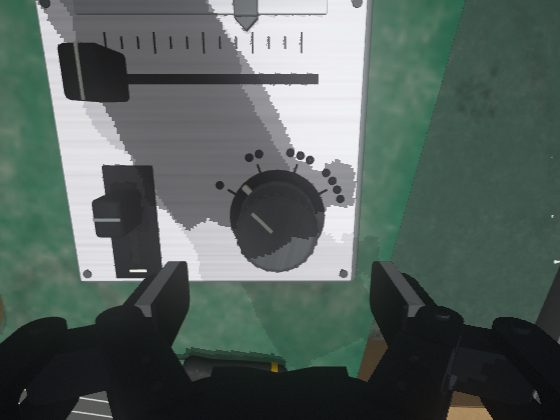

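Run:
```python
from go import *
d=ld('w2'); im=d['pixels'][:,:,::-1]
cv2.imwrite('pics/w2c.png',cv2.resize(im[140:280,200:360],None,fx=5,fy=4.28,interpolation=cv2.INTER_CUBIC))
g=cv2.cvtColor(im,cv2.COLOR_BGR2GRAY)
print(ray(d,279,230,.089),ray(d,251,213,.089),ray(d,272,232,.089),ray(d,247,188,.053))
print('tab',ray(d,247,30,.054),'ftop',ray(d,79,73,.09),'sw',ray(d,107,218,.085))
for u,v in [(228,190),(260,167),(297,166),(326,189)]: print(ray(d,u,v,.048))
```

```text
[0.5202 0.3649 0.089 ] [0.513  0.3472 0.089 ] [0.5221 0.3611 0.089 ] [0.5068 0.3407 0.053 ]
tab [0.4124 0.3256 0.054 ] ftop [0.455 0.248 0.09 ] sw [0.5326 0.2643 0.085 ]
[0.5116 0.3279 0.048 ]
[0.4921 0.3467 0.048 ]
[0.4869 0.371  0.048 ]
[0.4987 0.3934 0.048 ]
```

View pics/w2c.png

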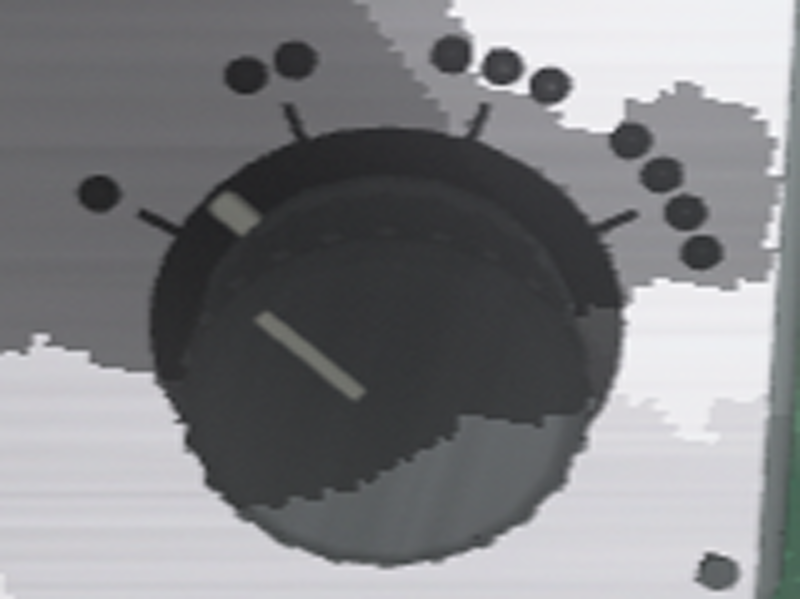

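```bash
python3 -m handwheel '-1 0 40 0 0 0 75;-1 0 70 0 0 0 75;-1 0 78 0 0 0 75;-1 0 78 0 0 0 75;-1 0 78 0 0 0 40;-1 0 78 0 0 0 40;-1 0 78 0 0 0 40;-1 0 78 0 0 0 40' 30
python3 -c "
from go import *
plan(.5222,.364,.062,100.2)"
```

```text
clock: 3.05
tcp_pos: [0.5235, 0.3638, 0.064]
orientation: [2.011, 2.413, 0.004]
contact_force: [-1.7, -1.5, 6.2]
grip_width: 0.047
now 3.05 [0.5235 0.3638 0.064 ] yaw 100.40169155644138 F [-1.6847 -1.4544  6.1735] w 0.046996604605497316 j7 [-0.7564  0.6048  0.07    1.7802 -0.0579  0.7562  1.0956]
shift [ 0.3735 -1.2117  2.0423] turn [ 0.1233 -0.0635  0.2016]
```

```bash
python3 -m handwheel '0 -1 -2 0 0 10 40;0 -1 -2 0 0 20 40;0 -1 -2 0 0 30 40;0 -1 -2 0 0 40 40;0 -1 -2 0 0 50 40;0 -1 -2 0 0 60 40;0 -1 -2 0 0 67 40;0 -1 -2 0 0 67 40;0 -1 -2 0 0 67 40;0 -1 -2 0 0 67 40'
python3 -c "
from go import *
plan(.5222,.364,.062,33.2);d=snap('wrist','w3')"
```

```text
clock: 4.3
tcp_pos: [0.5237, 0.3648, 0.0643]
orientation: [-3.008, -0.903, -0.009]
contact_force: [7.9, 5.5, -12.6]
grip_width: 0.0467
now 4.3 [0.5237 0.3648 0.0643] yaw 33.431304506023814 F [  7.9229   5.4701 -12.5599] w 0.046669894930960465 j7 [-0.9752  0.6334  0.3733  1.797  -0.3157  0.7643  0.1444]
shift [-1.7227 -0.1623  2.3166] turn [ 0.0297 -0.3299  0.2312]
```

View pics/w3.png

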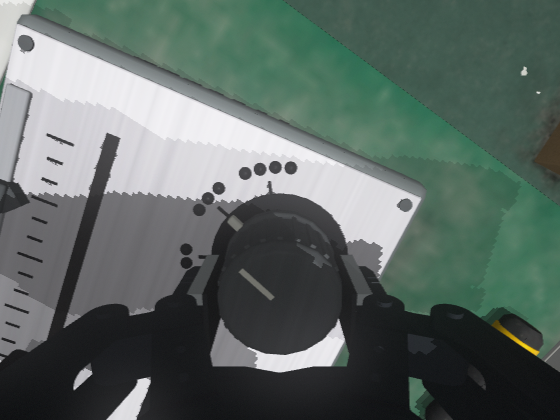

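Run:
```python
from go import *
d=ld('w3'); im=d['pixels'][:,:,::-1]
cv2.imwrite('pics/w3c.png',cv2.resize(im[150:290,180:340],None,fx=5,fy=4.28,interpolation=cv2.INTER_CUBIC))
c=ray(d,281,291,.089); print(c)
a=lambda p:np.degrees(np.arctan2(p[1],p[0]))%360
print(a(ray(d,240,271,.089)-ray(d,273,299,.089)), a(ray(d,219,208,.048)-ray(d,229,217,.048)))
for C in ([.5222,.364,0],[.523,.365,0]): print([a(ray(d,u,v,z)-np.array(C)) for u,v,z in [(235,223,.052),(223,211,.048)]])
```

```text
[0.5218 0.3684 0.089 ]
169.95357551293307 169.2706558162784
[np.float64(168.3012705673307), np.float64(169.86378929717694)]
[np.float64(170.71193836246152), np.float64(171.7263974484579)]
```

View pics/w3c.png

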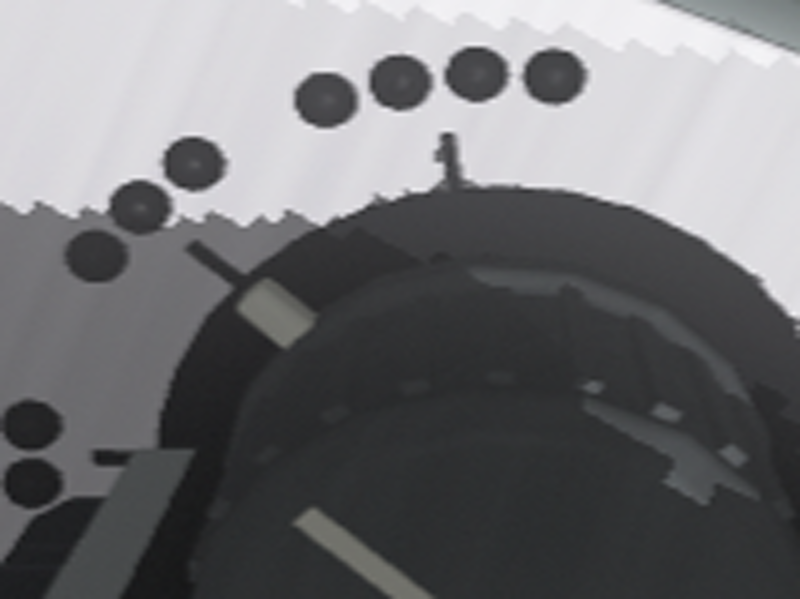

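```bash
python3 -m handwheel '0 0 0 0 0 0 70;0 0 0 0 0 0 75;0 0 0 0 0 0 75;0 0 -40 0 0 0 75;0 0 -80 0 0 0 75;0 0 -100 0 0 0 75;0 0 -100 0 0 0 75;0 0 -100 0 0 0 75'
python3 -c "
from go import *
plan(.455,.2485,.145,100.3);d=snap('wrist','w4')
im=d['pixels'][:,:,::-1]
cv2.imwrite('pics/w4c.png',cv2.resize(im[:280,180:420],None,fx=2.5,fy=2.1,interpolation=cv2.INTER_CUBIC))"
```

```text
clock: 5.35
tcp_pos: [0.5206, 0.3628, 0.1627]
orientation: [3.008, 0.903, -0.004]
contact_force: [-0.1, 0.0, 0.6]
grip_width: 0.0751
now 5.35 [0.5206 0.3628 0.1627] yaw 33.43244242774878 F [-0.0859  0.0447  0.5503] w 0.07511766166403831 j7 [-1.0195  0.5092  0.4307  1.7427 -0.2533  0.9474  0.0961]
shift [-117.6376   59.2383   18.0264] turn [ -0.0745   0.1283 -66.8675]
```

View pics/w4.png

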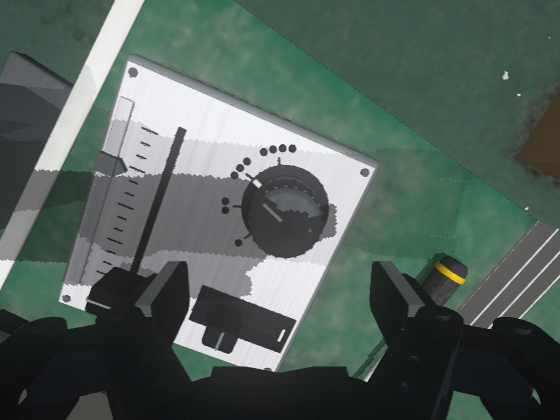

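The pointer dot at (257,184) lines up with the three-pip mark at (252,177). Next is the fader.

```bash
python3 -m handwheel '-20 10 5 0 0 -10 60;-40 20 10 0 0 -20 55;-60 30 15 0 0 -30 50;-80 40 18 0 0 -40 50;-100 50 18 0 0 -50 50;-118 59 18 0 0 -60 50;-118 59 18 0 0 -67 50;-118 59 18 0 0 -67 50;-118 59 18 0 0 -67 50;-118 59 18 0 0 -67 50'
python3 -c "
from go import *
plan(.455,.2485,.06,100.3);d=snap('wrist','w5')
for p in ([.455,.2485,.09],[.4118,.3263,.054]): print(proj(d,p))"
```

```text
clock: 6.65
tcp_pos: [0.4555, 0.2491, 0.146]
orientation: [-2.012, -2.413, 0.001]
contact_force: [-0.2, -0.2, 0.4]
grip_width: 0.05
now 6.65 [0.4555 0.2491 0.146 ] yaw 100.35925829733677 F [-0.2167 -0.1966  0.3546] w 0.050008487655518796 j7 [-0.7635  0.329   0.1725  2.0168 -0.0771  0.8024  1.2052]
shift [-0.5303 -0.5423 85.9656] turn [-0.0238  0.0159  0.0593]
(np.float64(277.8812768202034), np.float64(231.30798530157136))
(np.float64(404.22912975727047), np.float64(173.97451839262536))
```

View pics/w5.png

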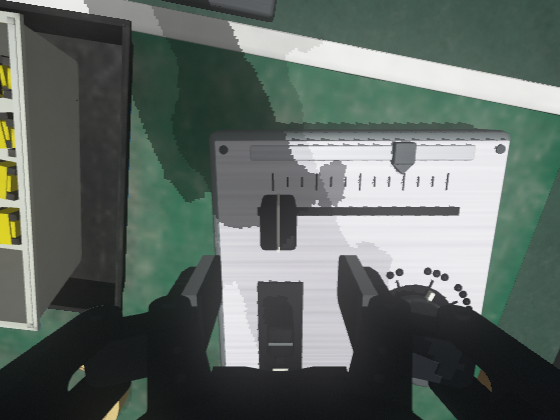

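```bash
python3 -m handwheel '0 0 50 0 0 0 50;0 0 80 0 0 0 50;0 0 85 0 0 0 50;0 0 85 0 0 0 50;0 0 85 0 0 0 15;0 0 85 0 0 0 15;0 0 85 0 0 0 15;0 0 85 0 0 0 15;0 0 85 0 0 0 15' 25
python3 -c "
from go import *
plan(.455,.2485,.06,100.3);d=snap('wrist','w6')"
```

```text
clock: 7.82
tcp_pos: [0.4564, 0.2495, 0.0626]
orientation: [2.011, 2.413, 0.004]
contact_force: [-0.0, -0.2, 7.2]
grip_width: 0.0215
now 7.825 [0.4564 0.2495 0.0626] yaw 100.40401113461368 F [-0.0042 -0.1596  7.2025] w 0.021486197098542718 j7 [-0.7383  0.4615  0.1467  2.0676 -0.1129  0.6174  1.2376]
shift [-0.7122 -1.584   2.5917] turn [ 0.1198 -0.0637  0.1039]
```

View pics/w6.png

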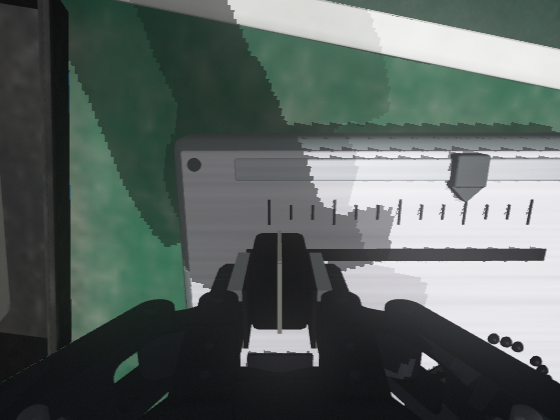

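Run:
```python
from go import *
d=ld('w6')
a=ray(d,320,255,.048);b=ray(d,545,255,.048);print(a,b,np.degrees(np.arctan2(-(b-a)[0],(b-a)[1])))
t=ray(d,465.5,202,.054); f=ray(d,280,310,.09); print(t,f)
for y in (10.0,10.4):
  y=np.radians(y); ey=np.array([-np.sin(y),np.cos(y)]); print((t-f)[:2]@ey)
```

```text
[0.4505 0.2685 0.048 ] [0.431  0.3741 0.048 ] 10.455322699194987
[0.4121 0.3251 0.054 ] [0.4583 0.2504 0.09  ]
0.08151057875265447
0.08173571705140537
```

```bash
python3 -m handwheel '15 0 -2 0 0 0 15;30 0 -2 0 0 0 15;45 0 -2 0 0 0 15;60 0 -2 0 0 0 15;72 0 -2 0 0 0 15;82 0 -2 0 0 0 15;82 0 -2 0 0 0 15;82 0 -2 0 0 0 15;82 0 -2 0 0 0 15'
python3 -c "
from go import *
plan(.455,.2485,.06,100.3);d=snap('wrist','w7')
print(proj(d,[.4118,.3263,.054]))"
```

```text
clock: 9.0
tcp_pos: [0.4413, 0.3305, 0.0628]
orientation: [2.01, 2.414, 0.003]
contact_force: [4.8, 1.9, -12.0]
grip_width: 0.0213
now 9.0 [0.4413 0.3305 0.0628] yaw 100.43029774413071 F [  4.793    1.8551 -12.0154] w 0.021262497340141018 j7 [-0.8699  0.5001  0.1444  1.9947 -0.1131  0.6524  1.0998]
shift [-83.0918  -1.3721   2.7039] turn [ 0.1058 -0.0339  0.1303]
(np.float64(281.4495873645484), np.float64(201.9849442253539))
```

View pics/w7.png

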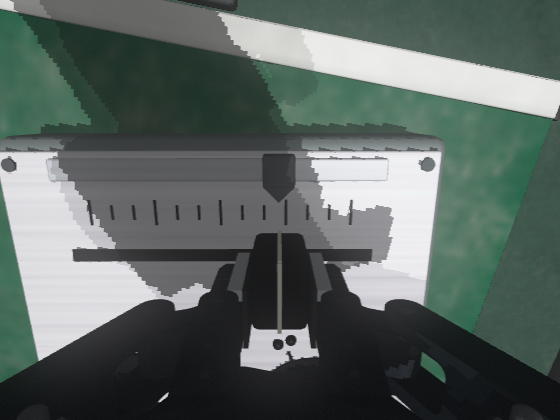

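Run:
```python
from go import *
d=ld('w7'); print(d['cx'])
im=d['pixels'][:,:,::-1]
c=np.concatenate([cv2.resize(im[145:225,240:320],None,fx=7,fy=7,interpolation=cv2.INTER_NEAREST)],0)
cv2.imwrite('pics/w7c.png',c)
g=cv2.cvtColor(im,cv2.COLOR_BGR2GRAY).astype(float)
for v in (192,194,196,198,200,201): print(v,g[v,266:292].astype(int))
for v in (240,270,300,320): 
  r_=g[v,270:290]; w=np.clip(r_-np.median(r_)-15,0,None); print(v,(w*np.arange(270,290)).sum()/w.sum())
```

```text
279.18708597373933
192 [107  99  72  53  53  54  55  54  55  54  54  54  55  55  56  55  56  56
  55  57  56  57  61  84 110 109]
194 [106 105 106  99  73  53  54  53  53  53  55  55  55  56  56  56  56  55
  56  56  59  82 108 108 108 108]
196 [104 104 105 104 104  97  71  53  53  54  54  54  55  54  54  55  55  54
  57  82 107 107 107 107 107 107]
198 [104 104 103 103 104 105 104  98  71  53  54  54  53  55  53  54  58  81
 106 105 106 107 106 106 106 107]
200 [103 104 104 104 105 103 104 104 104  97  71  54  53  54  62  87 105 105
  91  41  51  83 106 106 107 107]
201 [104 104 104 104 104 104 103 104 104 104  97  70  53  62  88 106 105 106
  91  41  51  83 106 106 106 106]
240 279.0546075085324
270 279.085910652921
300 279.1524500907441
320 279.1510934393638
```

View pics/w7c.png

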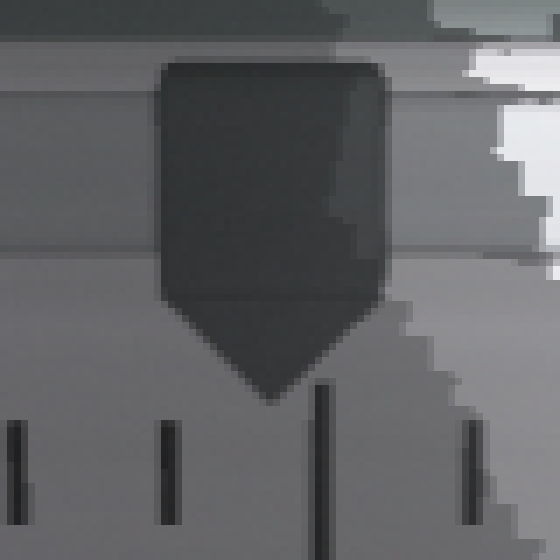

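Run:
```python
from go import *
d=ld('w7')
t=ray(d,278.3,202.3,.054)
for v in (300,315):
  f=ray(d,279.12,v,.09)
  for y in (10.1,10.4,10.7):
    k=np.radians(y); ey=np.array([-np.sin(k),np.cos(k)]); print(v,y,(t-f)[:2]@ey,t,f)
a=ray(d,75,255,.048);b=ray(d,370,255,.048);print(np.degrees(np.arctan2(-(b-a)[0],(b-a)[1])))
```

```text
300 10.1 -0.0005679777481552277 [0.4122 0.325  0.054 ] [0.4394 0.3304 0.09  ]
300 10.4 -0.00042275048621466375 [0.4122 0.325  0.054 ] [0.4394 0.3304 0.09  ]
300 10.7 -0.000277511634355968 [0.4122 0.325  0.054 ] [0.4394 0.3304 0.09  ]
315 10.1 -0.0006080916685249023 [0.4122 0.325  0.054 ] [0.4454 0.3315 0.09  ]
315 10.4 -0.0004307068486037817 [0.4122 0.325  0.054 ] [0.4454 0.3315 0.09  ]
315 10.7 -0.0002533102206368373 [0.4122 0.325  0.054 ] [0.4454 0.3315 0.09  ]
10.489152111977933
```

```bash
python3 -m handwheel '-0.5 0 0 0 0 0 15;-0.5 0 0 0 0 0 15;-0.5 0 0 0 0 0 15;-0.5 0 0 0 0 0 45;-0.5 0 0 0 0 0 45;-0.5 0 0 0 0 0 45;-0.5 0 -40 0 0 0 45;-0.5 0 -90 0 0 0 45;-0.5 0 -110 0 0 0 45;-0.5 0 -110 0 0 0 45;-0.5 0 -110 0 0 0 45'
python3 - <<'E'
from go import *
plan(.455,.2485,.06,100.3);d=snap('wrist','w8');d=snap('top','t8')
E
```

```text
clock: 10.42
tcp_pos: [0.4402, 0.3287, 0.1724]
orientation: [-2.01, -2.414, 0.002]
contact_force: [1.0, 0.1, 0.7]
grip_width: 0.0452
now 10.425 [0.4402 0.3287 0.1724] yaw 100.42348841146462 F [1.0263 0.1278 0.6716] w 0.0451533129201019 j7 [-0.8991  0.3401  0.1777  1.9258 -0.0764  0.8836  1.07  ]
shift [-81.5192   0.2117 112.4332] turn [-0.0737  0.0401  0.1235]
```

View pics/w8.png

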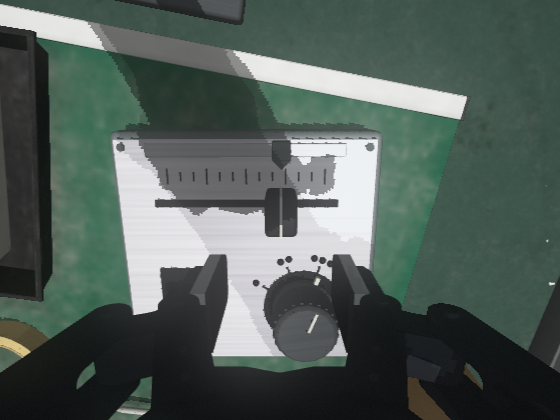

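Run:
```python
from go import *
d=ld('w8'); im=d['pixels'][:,:,::-1]
cv2.imwrite('pics/w8c.png',cv2.resize(im[130:250,220:380],None,fx=5,fy=5,interpolation=cv2.INTER_CUBIC))
g=cv2.cvtColor(im,cv2.COLOR_BGR2GRAY).astype(float)
for v in range(158,170,2): print(v,g[v,270:293].astype(int))
for v in range(190,238,6):
  r_=g[v,274:290]; w=np.clip(r_-np.median(r_)-15,0,None); print(v,(w*np.arange(274,290)).sum()/w.sum())
```

```text
158 [105  93  55  57  58  58  58  58  59  62  70  70  70  70  71  72  71  71
  71  71  88 123 140]
160 [104  97  71  55  55  55  56  56  56  58  62  60  62  64  64  64  65  65
  66  65  84 124 139]
162 [108 107 107  97  65  59  58  58  60  58  60  63  70  70  71  72  71  72
  82 103 121 142 142]
164 [108 108 108 108 108  98  67  59  58  61  59  61  61  64  71  72  82 116
 143 143 143 143 143]
166 [106 106 106 108 107 107 109  98  68  60  59  61  61  65  90 128 140 141
 141 141 141 141 141]
168 [106 106 107 106 105 106 107 106 107  97  67  60  73 112 132 114 123 140
 140 139 140 141 141]
190 280.5263157894737
196 280.5217391304348
202 280.5405405405405
208 280.5223880597015
214 280.530303030303
220 280.54347826086956
226 280.5933333333333
232 280.56677524429966
```

View pics/w8c.png

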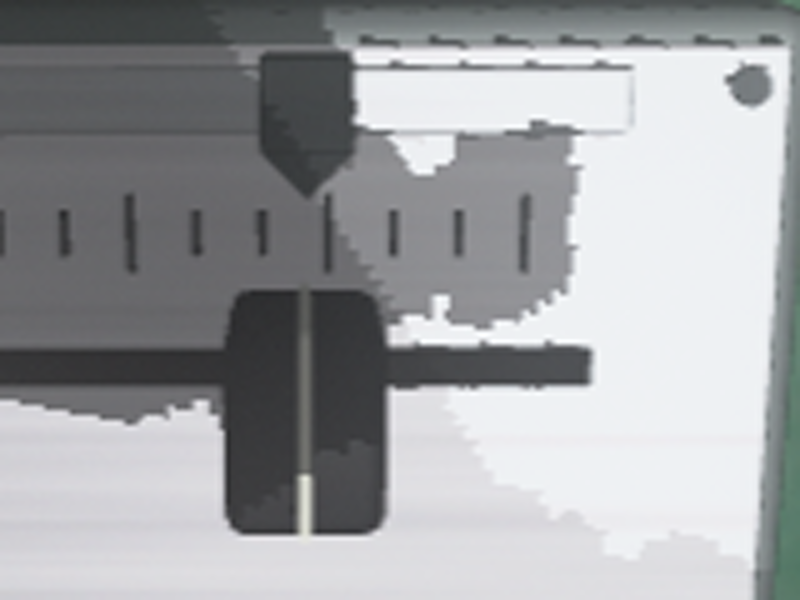

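Run:
```python
from go import *
d=ld('w8')
a=ray(d,155,203,.048);b=ray(d,338,203,.048);print('slot yaw',np.degrees(np.arctan2(-(b-a)[0],(b-a)[1])))
t=ray(d,281.1,168.5,.054)
for v in (218,225):
  f=ray(d,280.55,v,.09); k=np.radians(10.4); ey=np.array([-np.sin(k),np.cos(k)]);ex=np.array([np.cos(k),np.sin(k)]); print((t-f)[:2]@ey,(t-f)[:2]@ex)
```

```text
slot yaw 10.49437641913305
0.00041563660290701613 -0.027782552268885007
0.000404887731961956 -0.03264138793502342
```

```bash
python3 -m handwheel '-30 0 -20 0 0 10 80;-80 0 -40 0 0 20 80;-130 0 -50 0 0 30 80;-180 -5 -50 0 0 40 80;-230 -10 -50 0 0 50 80;-280 -15 -50 0 0 60 80;-330 -20 -50 0 0 70 80;-380 -25 -50 0 0 80 80;-430 -28 -50 0 0 90 80;-480 -28 -50 0 0 100 80;-520 -28 -40 0 0 110 80;-545 -28 -28 0 0 120 80'
python3 - <<'E'
from go import *
plan(.5105,-.2124,.18,-20.3);d=snap('wrist','w9')
E
```

```text
clock: 12.02
tcp_pos: [0.5114, -0.2142, 0.2004]
orientation: [3.092, -0.546, -0.001]
contact_force: [-0.3, 1.0, -0.4]
grip_width: 0.08
now 12.025 [ 0.5114 -0.2142  0.2004] yaw -20.036277862632456 F [-0.3467  0.9985 -0.3553] w 0.07995143563219714 j7 [-0.334   0.3959  0.7945  1.9175 -0.339   0.9673  0.2682]
shift [-1.4631 -1.4304 20.3515] turn [0.0792 0.0304 0.2637]
```

View pics/w9.png

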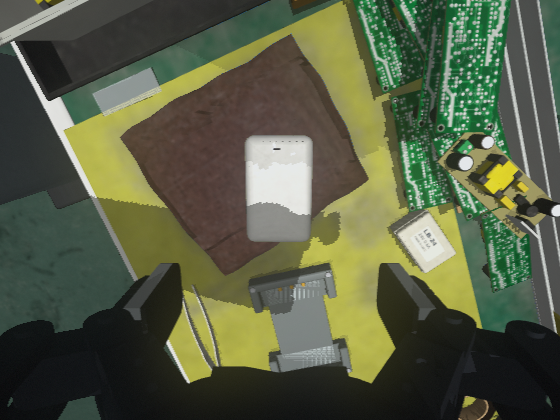

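Run:
```python
from go import *
d=ld('w9'); im=d['pixels'][:,:,::-1]
cv2.imwrite('pics/w9c.png',cv2.resize(im[125:385,220:390],None,fx=3.3,fy=2.3,interpolation=cv2.INTER_CUBIC))
hsv=cv2.cvtColor(d['pixels'],cv2.COLOR_RGB2HSV)
print(rect(d,(hsv[...,1]<60)&(hsv[...,2]>120),.036,(235,125,325,255)))
print(rect(d,(hsv[...,1]<60)&(hsv[...,2]>120),.030,(235,125,325,255)))
```

```text
(511.32745361328125, -211.6689910888672, 94.69773864746094, 58.443965911865234, array([[ 467.6824, -246.1792],
       [ 522.607 , -266.154 ],
       [ 554.9725, -177.1588],
       [ 500.0479, -157.184 ]], dtype=float32))
(510.8854675292969, -212.84481811523438, 96.54714965820312, 59.58543014526367, array([[ 466.3881, -248.029 ],
       [ 522.3854, -268.3939],
       [ 555.3828, -177.6606],
       [ 499.3856, -157.2958]], dtype=float32))
```

View pics/w9c.png

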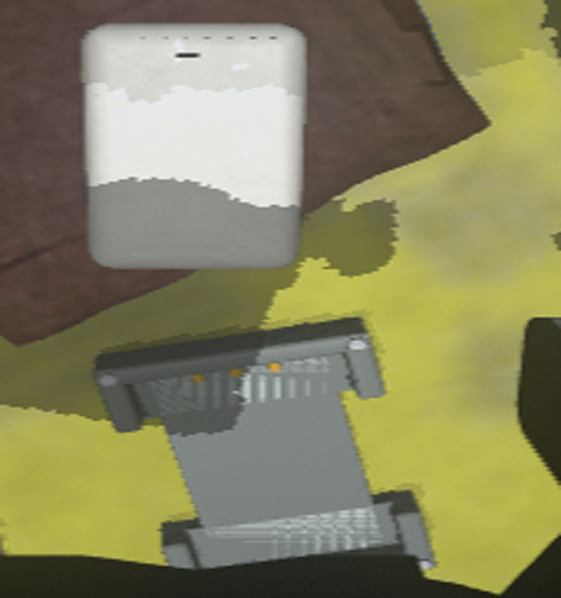

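```bash
python3 -m handwheel '0 0 50 0 0 0.5 80;0 0 100 0 0 0.5 80;0 0 140 0 0 0.5 80;0 0 140 0 0 0.5 80;0 0 140 0 0 0.5 80'
python3 - <<'E'
from go import *
plan(.511,-.212,.017,-20.1)
E
```

```text
clock: 12.7
tcp_pos: [0.5123, -0.2123, 0.0623]
orientation: [3.093, -0.547, 0.001]
contact_force: [-0.9, -0.1, 1.3]
grip_width: 0.08
now 12.7 [ 0.5123 -0.2123  0.0623] yaw -20.056874532355607 F [-0.8856 -0.0591  1.287 ] w 0.08000906398603741 j7 [-0.2009  0.5898  0.6362  2.0106 -0.5321  0.7088  0.4197]
shift [-1.3403  0.1815 45.2653] turn [ 0.0131 -0.0474  0.0431]
```

```bash
python3 -m handwheel '-1 0 30 0 0 0 80;-1 0 44 0 0 0 80;-1 0 44 0 0 0 80;-1 0 44 0 0 0 80;-1 0 44 0 0 0 50;-1 0 44 0 0 0 50;-1 0 44 0 0 0 50;-1 0 44 0 0 0 50;-1 0 44 0 0 0 50' 40
python3 - <<'E'
from go import *
plan(.511,-.212,.017,-20.1); snap('wrist','w10')
E
```

```text
clock: 13.82
tcp_pos: [0.5114, -0.2118, 0.0184]
orientation: [-3.093, 0.548, -0.002]
contact_force: [-1.4, 1.2, 7.5]
grip_width: 0.058
now 13.825 [ 0.5114 -0.2118  0.0184] yaw -20.095858133704784 F [-1.3542  1.168   7.5143] w 0.05797663523820799 j7 [-0.1512  0.654   0.5707  2.0253 -0.5942  0.6287  0.469 ]
shift [-0.2822  0.2948  1.4078] turn [-0.0397 -0.0636  0.0042]
```

View pics/w10.png

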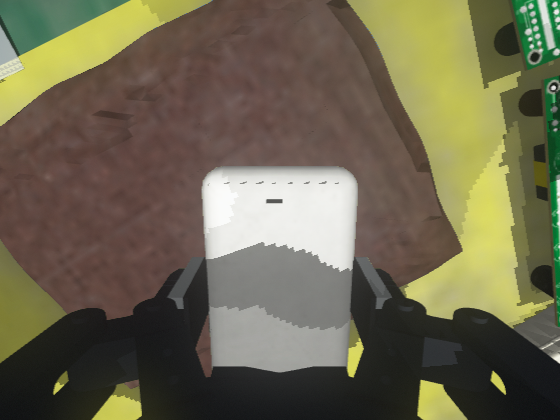

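Run:
```python
from go import *
d=ld('w9')
for u,v in [(100,376),(367,338),(435,565)]: print(ray(d,220+u/3.3,125+v/2.3,.0206))
k=np.radians(-7.5); ex=np.array([np.cos(k),np.sin(k)]); ey=np.array([-ex[1],ex[0]])
c=np.array([.481,-.361]); print('exp',c-.043*ex+.062*ey,c+.043*ex+.062*ey,c+.043*ex-.062*ey)
```

```text
[ 0.4486 -0.3003  0.0206]
[ 0.5306 -0.3108  0.0206]
[ 0.5162 -0.4289  0.0206]
exp [ 0.4465 -0.2939] [ 0.5317 -0.3051] [ 0.5155 -0.4281]
```

```bash
python3 -m handwheel '0 0 -20 0 0 0 50;0 0 -60 0 0 0 50;0 10 -110 0 0 0 50;10 50 -120 0 0 -5 50;20 100 -120 0 0 -10 50;30 150 -120 0 0 -12.6 50;38 190 -120 0 0 -12.6 50;43 220 -120 0 0 -12.6 50;43 227 -120 0 0 -12.6 50;43 227 -120 0 0 -12.6 50;43 227 -120 0 0 -12.6 50'
python3 - <<'E'
from go import *
plan(.4805,-.363,.017,-7.5); snap('wrist','w11')
E
```

```text
clock: 15.25
tcp_pos: [0.4741, -0.4378, 0.1373]
orientation: [-3.134, 0.202, -0.0]
contact_force: [0.1, 0.7, -1.2]
grip_width: 0.0578
now 15.25 [ 0.4741 -0.4378  0.1373] yaw -7.375800827412027 F [ 0.0827  0.6544 -1.2177] w 0.05776972408096806 j7 [ 0.2001  0.6048  0.644   1.7455 -0.4379  0.9397  0.8944]
shift [ -3.2797 -74.8541 120.4216] turn [-0.0711 -0.0016  0.1242]
```

View pics/w11.png

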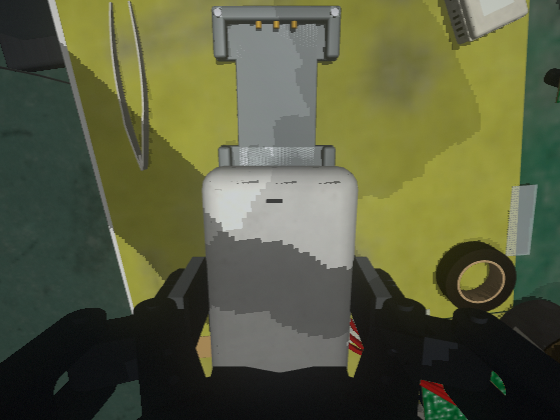

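Run:
```python
from go import *
d=ld('w11'); im=d['pixels'][:,:,::-1]
cv2.imwrite('pics/w11c.png',cv2.resize(im[0:180,200:360],None,fx=5,fy=3.3,interpolation=cv2.INTER_CUBIC)[:600])
```

```text
(no output)
```

View pics/w11c.png

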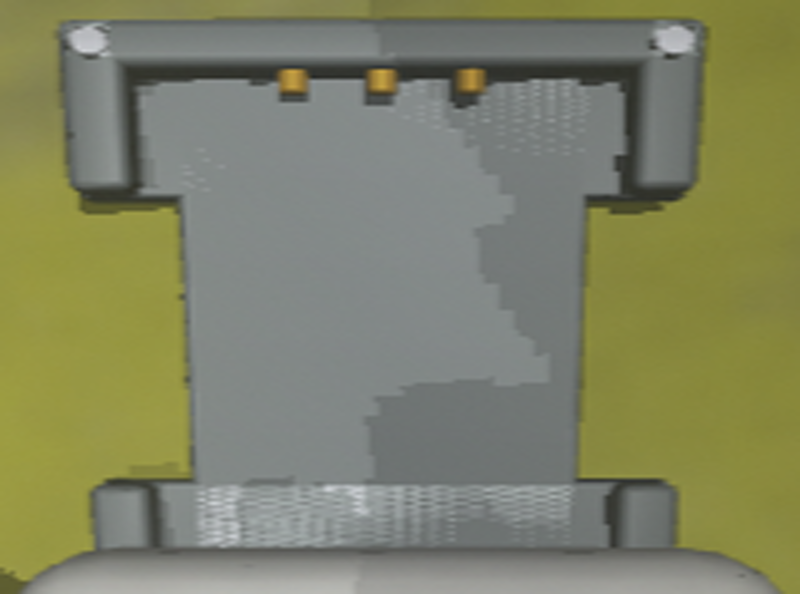

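Run:
```python
from go import *
d=ld('w11')
P=lambda u,v: ray(d,200+u/5,v/3.3,.0206)
a,b=P(60,22),P(706,22); m=(a+b)/2
c1,c2=P(70,188),P(697,188); e1,e2=P(93,484),P(677,484)
print(a,b,np.linalg.norm(a-b),'yaw',[np.degrees(np.arctan2(*(q-p)[[1,0]])) for p,q in ((a,b),(c1,c2),(e1,e2))])
print('w',np.linalg.norm(c1-c2),np.linalg.norm(e1-e2),'gap',np.linalg.norm((c1+c2-e1-e2)/2))
print('centre by gap',(c1+c2+e1+e2)/4)
k=np.radians(-7.3); ey=np.array([-np.sin(k),np.cos(k),0]); print('centre by end',m-.062*ey)
print('axis yaw', np.degrees(np.arctan2(*((c1+c2-e1-e2)*[-1,1,1])[[0,1]])))
```

```text
[ 0.4471 -0.2978  0.0206] [ 0.5314 -0.3087  0.0206] 0.08496283336876956 yaw [np.float64(-7.336707881365024), np.float64(-7.332161932388872), np.float64(-7.32322487823425)]
w 0.08531433314479019 0.0846828083148231 gap 0.06023699502670305
centre by gap [ 0.4816 -0.3635  0.0206]
centre by end [ 0.4814 -0.3648  0.0206]
axis yaw -7.225236583241077
```

Run:
```python
from go import *
d=ld('w11')
p=ray(d,281,167,.153); q=ray(d,281,172,.155); t=np.array([.4741,-.4378]); k=np.radians(-7.4); ey=np.array([-np.sin(k),np.cos(k)]);ex=np.array([np.cos(k),np.sin(k)])
for w in (p,q): print((w[:2]-t)@ey,(w[:2]-t)@ex)
plan(.4815,-.364,.05,-7.3)
```

```text
0.048422667104939913 0.00024319246669518652
0.0469189549305559 0.0002385967844499259
now 15.3 [ 0.4741 -0.4378  0.1373] yaw -7.365841257290161 F [ 0.0536 -0.2616 -1.0331] w 0.05782983652702866 j7 [ 0.2     0.6049  0.644   1.7455 -0.4378  0.9397  0.8945]
shift [ -2.1583 -74.0471  87.3521] turn [-0.0668  0.003  -0.0658]
```

```bash
python3 -m handwheel '-1 -40 0 0 0 0 50;-2 -74 10 0 0 0 50;-2 -74 50 0 0 0 50;-2 -74 87 0 0 0 50;-2 -74 87 0 0 0 50;-2 -74 87 0 0 0 50;-2 -74 87 0 0 0 50'
python3 - <<'E'
from go import *
plan(.4815,-.364,.015,-7.3)
E
```

```text
clock: 16.18
tcp_pos: [0.4819, -0.3667, 0.052]
orientation: [3.134, -0.205, 0.004]
contact_force: [0.2, -0.3, -2.1]
grip_width: 0.0578
now 16.175 [ 0.4819 -0.3667  0.052 ] yaw -7.485970149073935 F [ 0.1547 -0.3379 -2.1364] w 0.057835474263171004 j7 [ 0.1306  0.6564  0.5734  1.8906 -0.5126  0.7415  0.8652]
shift [-0.8953 -2.6658 37.0278] turn [ 0.0656 -0.1509 -0.1861]
```

```bash
python3 -m handwheel '-0.5 -2 0 0 0 0 50;-0.5 -2 15 0 0 0 50;-0.5 -2 25 0 0 0 50;-0.5 -2 30 0 0 0 50;-0.5 -2 33 0 0 0 50;-0.5 -2 35 0 0 0 50;-0.5 -2 35 0 0 0 50;-0.5 -2 35 0 0 0 50'
python3 - <<'E'
from go import *
plan(.4815,-.364,.015,-7.3); snap('wrist','w12'); snap('scene','s12')
E
```

```text
clock: 17.18
tcp_pos: [0.4808, -0.364, 0.0155]
orientation: [3.135, -0.205, 0.001]
contact_force: [0.4, -0.1, -0.4]
grip_width: 0.0578
now 17.175 [ 0.4808 -0.364   0.0155] yaw -7.487188656738225 F [ 0.4358 -0.0602 -0.3646] w 0.057770534246983835 j7 [ 0.1572  0.7058  0.5317  1.9039 -0.5502  0.6802  0.8923]
shift [ 0.6563 -0.0647  0.493 ] turn [ 0.0066 -0.0205 -0.1872]
```

View pics/w12.png

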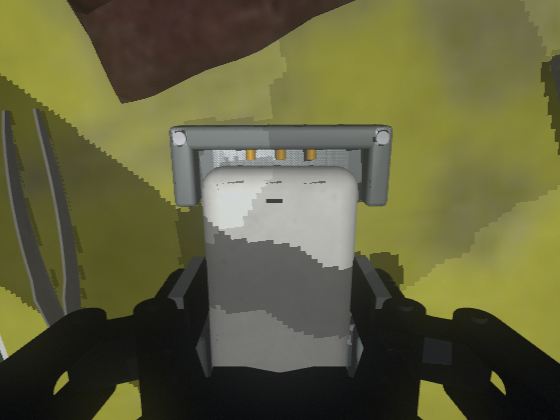

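Run:
```python
from go import *
d=ld('w12'); c=np.array([.4815,-.364]); k=np.radians(-7.3); ey=np.array([-np.sin(k),np.cos(k)]);ex=np.array([np.cos(k),np.sin(k)])
for n,u,v,z in [('bank end',281,167,.030),('bank end',281,170,.0326),('rim outer',281,126,.0206),('rim inner',281,149,.0206),('rl',170,128,.0206),('rr',391,128,.0206),('bl',203,185,.028),('br',357,185,.028)]:
  w=ray(d,u,v,z)[:2]-c; print(n,w@ex,w@ey)
```

```text
bank end -0.00026123568901755234 0.04821729631785028
bank end -0.00027395668747680536 0.047513536088291
rim outer -0.00020280462136998276 0.06244969278685665
rim inner -0.00021197916737845208 0.05382956306904303
rl -0.042336703639656255 0.06181283188800511
rr 0.041541306303250966 0.06161119043608157
bl -0.029485759517325592 0.041241774520658366
br 0.02821303817316304 0.0411061958846523
```

```bash
python3 -m handwheel '0 0 1 0 0 0 50;0 0 1 0 0 0 50;0 0 1 0 0 0 72;0 0 1 0 0 0 72;0 0 1 0 0 0 72;0 0 -30 0 0 0 72;0 0 -80 0 0 0 72;0 -20 -140 0 0 0 72;0 -80 -190 0 0 0 72;0 -100 -190 0 0 0 72;0 -100 -190 0 0 0 72'
python3 - <<'E'
from go import *
plan(.5335,.265,.16,100.4); snap('wrist','w13'); snap('top','t13')
d=ld('t13'); im=d['pixels'][:,:,::-1]
cv2.imwrite('pics/t13c.png',cv2.resize(im[170:290,290:450],None,fx=5,fy=5,interpolation=cv2.INTER_CUBIC))
E
```

```text
clock: 18.65
tcp_pos: [0.4952, -0.2619, 0.2061]
orientation: [-3.134, 0.197, -0.003]
contact_force: [-1.3, -0.1, 0.2]
grip_width: 0.0722
now 18.65 [ 0.4952 -0.2619  0.2061] yaw -7.201405610156767 F [-1.2521 -0.0764  0.2072] w 0.07222663862564703 j7 [-0.2014  0.3835  0.7412  1.8981 -0.3126  0.9763  0.5554]
shift [ -28.1571 -527.464    46.8679] turn [   0.0366   -0.1618 -107.6013]
```

View pics/w13.png

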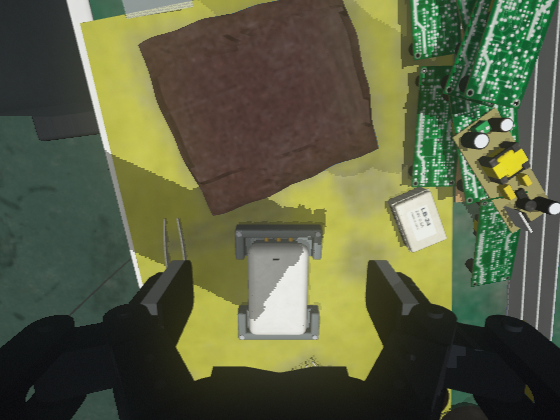

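View pics/t13c.png

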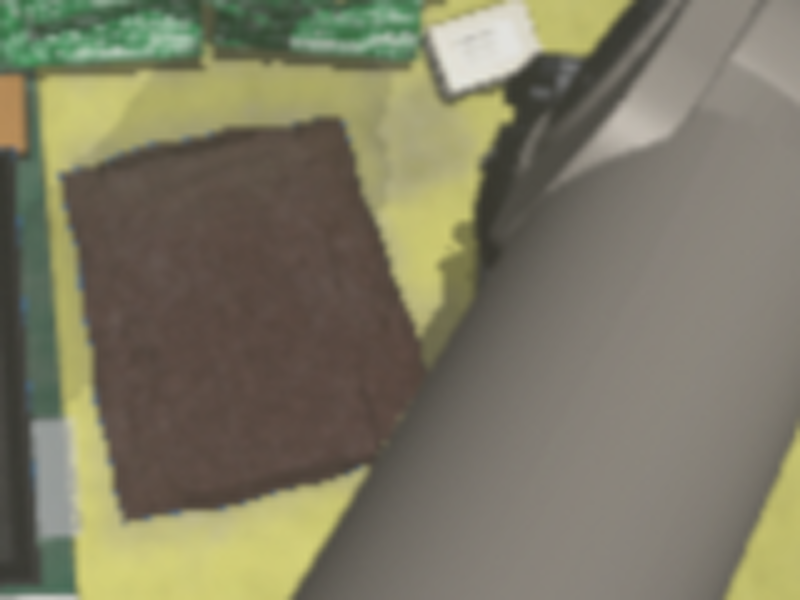

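```bash
python3 -m handwheel '-3 -30 -10 0 0 -10 50;-6 -80 -30 0 0 -20 50;-9 -130 -40 0 0 -30 50;-12 -180 -40 0 0 -40 50;-15 -230 -40 0 0 -50 50;-17 -280 -40 0 0 -60 50;-19 -330 -40 0 0 -70 50;-21 -380 -40 0 0 -80 50;-23 -430 -40 0 0 -90 50;-25 -480 -20 0 0 -100 50;-27 -515 10 0 0 -107.6 50;-28 -527 40 0 0 -107.6 50'
python3 - <<'E'
from go import *
plan(.5335,.265,.15,100.4); snap('wrist','w14')
E
```

```text
clock: 20.25
tcp_pos: [0.5351, 0.2626, 0.1633]
orientation: [-2.014, -2.41, 0.001]
contact_force: [0.1, -1.2, 0.8]
grip_width: 0.0496
now 20.25 [0.5351 0.2626 0.1633] yaw 100.23545947452907 F [ 0.0899 -1.1785  0.76  ] w 0.04959127334598521 j7 [-0.7138  0.424   0.1992  1.8261 -0.1046  0.9022  1.2826]
shift [ 2.6825 -1.1183 13.2994] turn [-0.0432 -0.0173 -0.1645]
```

View pics/w14.png

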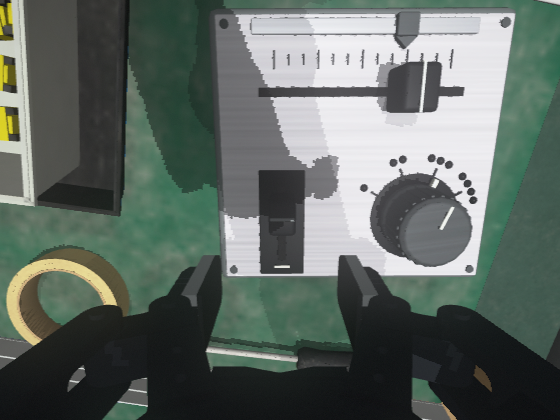

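Run:
```python
from go import *
d=ld('w14'); im=d['pixels'][:,:,::-1]
cv2.imwrite('pics/w14c.png',cv2.resize(im[0:280,220:520],None,fx=2.6,fy=2.1,interpolation=cv2.INTER_CUBIC))
cv2.imwrite('pics/w14d.png',cv2.resize(im[5:125,370:500],None,fx=5,fy=5,interpolation=cv2.INTER_CUBIC))
cv2.imwrite('pics/w14e.png',cv2.resize(im[145:275,350:490],None,fx=5,fy=4.5,interpolation=cv2.INTER_CUBIC))
```

```text
(no output)
```

View pics/w14d.png

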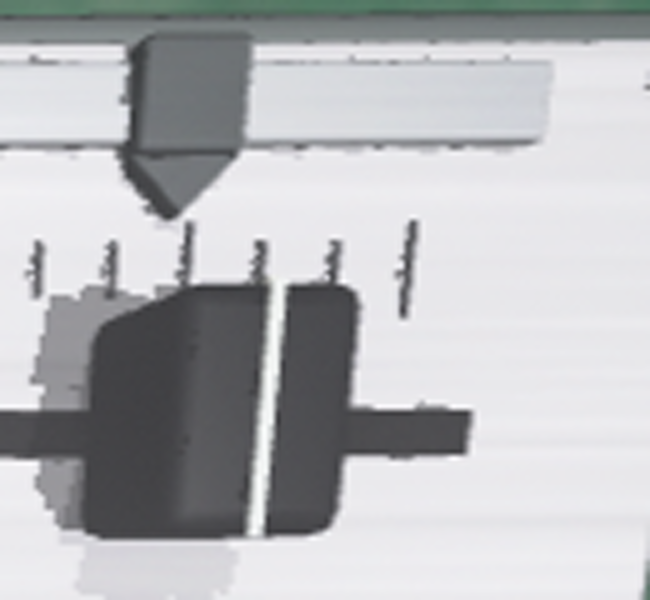

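View pics/w14e.png

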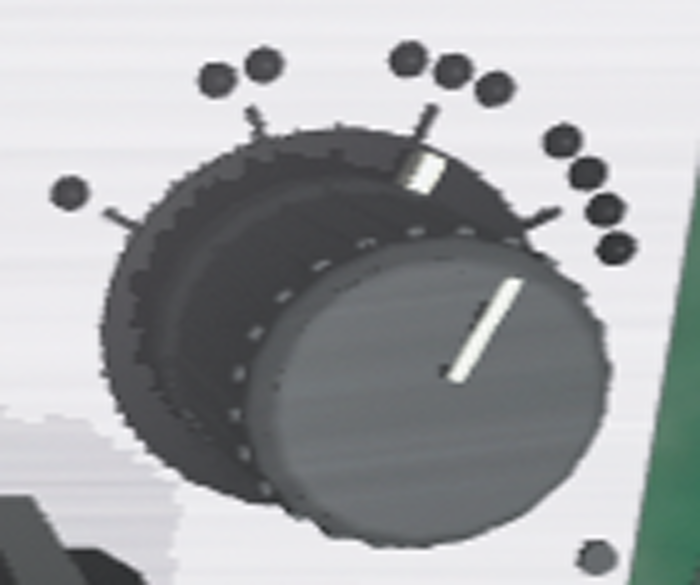

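Run:
```python
from go import *
d=ld('w14'); a=lambda p:np.degrees(np.arctan2(p[1],p[0]))%360
P=lambda u,v,z: ray(d,350+u/5,145+v/4.5,z)
print('line',a(P(515,282,.089)-P(458,380,.089)))
M=[P(u,v,.048)[:2] for u,v in [(118,220),(258,124),(426,122),(540,220)]]
A=np.array([[2*m[0],2*m[1],1] for m in M]); s=np.linalg.lstsq(A,np.array([m@m for m in M]),rcond=None)[0]; c=s[:2]
print('mark circle centre',c,[a(m-c) for m in M],'line start',P(458,380,.089))
Q=lambda u,v,z: ray(d,370+u/5,5+v/5,z)
k=np.radians(10.4); ey=np.array([-np.sin(k),np.cos(k)]);ex=np.array([np.cos(k),np.sin(k)])
t=Q(172,218,.054); f1=Q(276,295,.09); f2=Q(256,530,.09); f=(f1+f2)/2
print('fader dy',(t-f)[:2]@ey,'dx',(t-f)[:2]@ex, 'linelen',(f2-f1)[:2]@ex,(f2-f1)[:2]@ey)
s=ray(d,282,221,.085); print('sw',s)
```

```text
line 169.54290975569995
mark circle centre [0.5242 0.3645] [np.float64(250.8267502966016), np.float64(210.00373614869332), np.float64(170.20410160901716), np.float64(129.91568532250423)] line start [0.5205 0.3666 0.089 ]
fader dy -0.001024137275134361 dx -0.027058254960564413 linelen 0.025737565337908788 0.0003626797806555479
sw [0.5344 0.2645 0.085 ]
```

```bash
python3 -m handwheel '0 0 40 0 0 0 40;0 0 60 0 0 0 40;0 0 60 0 0 0 40;0 0 60 0 0 0 40;0 0 60 0 0 0 40'
python3 - <<'E'
from go import *
plan(.5335,.265,.062,100.4); d=snap('wrist','w15')
E
```

```text
clock: 20.92
tcp_pos: [0.5356, 0.2614, 0.1066]
orientation: [2.017, 2.407, 0.003]
contact_force: [-0.4, 0.5, 0.5]
grip_width: 0.0403
now 20.925 [0.5356 0.2614 0.1066] yaw 100.07079621088944 F [-0.4135  0.5313  0.5034] w 0.04030158682635462 j7 [-0.7004  0.4957  0.186   1.8678 -0.1245  0.7871  1.2981]
shift [ 3.9018 -1.5155 44.561 ] turn [ 0.1107 -0.0419 -0.3292]
```

View pics/w15.png

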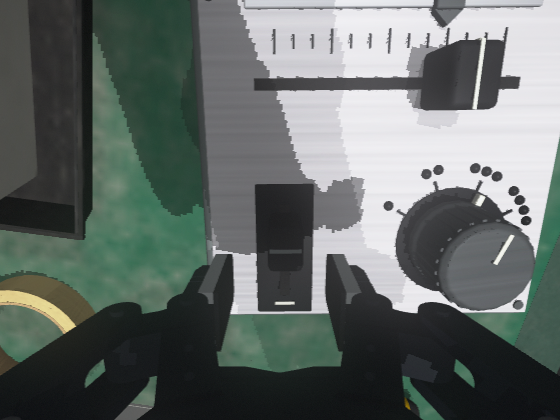

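```bash
python3 -m handwheel '3.5 -1 0 0 0 -0.3 40;3.5 -1 25 0 0 -0.3 40;3.5 -1 43 0 0 -0.3 40;3.5 -1 43 0 0 -0.3 40;3.5 -1 43 0 0 -0.3 10;3.5 -1 43 0 0 -0.3 10;3.5 -1 43 0 0 -0.3 10;3.5 -1 43 0 0 -0.3 10' 25
python3 - <<'E'
from go import *
plan(.5335,.265,.062,100.4); d=snap('wrist','w16')
E
```

```text
clock: 21.98
tcp_pos: [0.5337, 0.2642, 0.063]
orientation: [2.011, 2.413, 0.001]
contact_force: [-0.6, -3.6, 6.1]
grip_width: 0.0171
now 21.975 [0.5337 0.2642 0.063 ] yaw 100.37905992981996 F [-0.6409 -3.616   6.0651] w 0.01713109503791779 j7 [-0.6937  0.5575  0.1703  1.8894 -0.1379  0.705   1.3084]
shift [ 0.8351 -0.053   1.0485] turn [ 0.0593  0.0144 -0.0209]
```

View pics/w16.png

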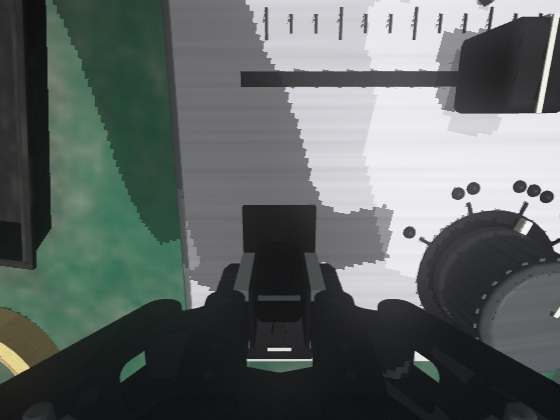

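Gripped at 17 mm. Next I'll push the switch along tool +y, which is the tester's x.

```bash
python3 -m handwheel '0 6 -1 0 0 0 10;0 12 -1 0 0 0 10;0 18 -1 0 0 0 10;0 24 -1 0 0 0 10;0 29 -1 0 0 0 10;0 32 -1 0 0 0 10;0 33 -1 0 0 0 10;0 33 -1 0 0 0 10;0 33 -1 0 0 0 10'
python3 - <<'E'
from go import *
plan(.5335,.265,.062,100.4)
E
```

```text
clock: 23.15
tcp_pos: [0.5623, 0.2695, 0.063]
orientation: [-2.008, -2.411, 0.01]
contact_force: [-11.4, -7.1, 12.2]
grip_width: 0.0175
now 23.15 [0.5623 0.2695 0.063 ] yaw 100.41897857088688 F [-11.4178  -7.1158  12.2236] w 0.01750573203370327 j7 [-0.6713  0.5973  0.1702  1.8132 -0.1421  0.7504  1.3275]
shift [  0.8036 -29.0991   1.2291] turn [-0.4284  0.0753  0.0187]
```

```bash
python3 -m handwheel '0 3 0 0 0 0 10;0 3 0 0 0 0 10;0 3 0 0 0 0 10'
python3 -m handwheel '0 -2 0 0 0 0 10;0 -2 0 0 0 0 40;0 -2 0 0 0 0 40;0 -2 0 0 0 0 40;0 -2 -40 0 0 0 40;0 -30 -90 0 0 0 40;0 -70 -150 0 0 0 40;0 -90 -170 0 0 0 40;0 -90 -170 0 0 0 40;0 -90 -170 0 0 0 40'
python3 - <<'E'
from go import *
plan(.5335,.265,.062,100.4); d=snap('wrist','w17'); snap('scene','s17')
E
```

```text
clock: 23.52
tcp_pos: [0.5625, 0.2695, 0.0629]
orientation: [-2.006, -2.409, 0.018]
contact_force: [-19.8, -9.8, 20.1]
grip_width: 0.0176
clock: 24.78
tcp_pos: [0.4802, 0.2551, 0.2328]
orientation: [2.01, 2.414, 0.0]
contact_force: [0.6, 0.3, 0.3]
grip_width: 0.04
now 24.775 [0.4802 0.2551 0.2328] yaw 100.42323129622754 F [0.618  0.3055 0.3059] w 0.03996523981717138 j7 [-0.7784  0.26    0.2104  1.8811 -0.0636  1.0068  1.2119]
shift [  0.0953  54.1703 170.814 ] turn [ 0.0066 -0.0027  0.0232]
```

View pics/w17.png

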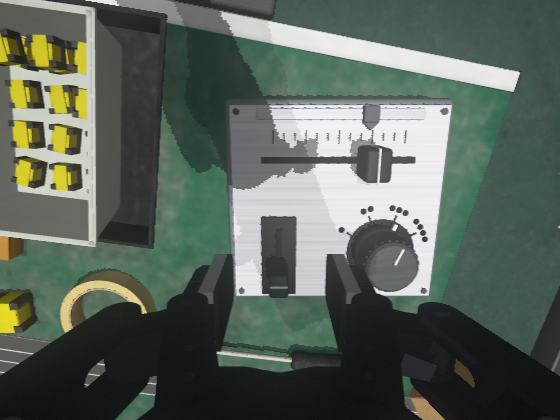

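View pics/s17.png

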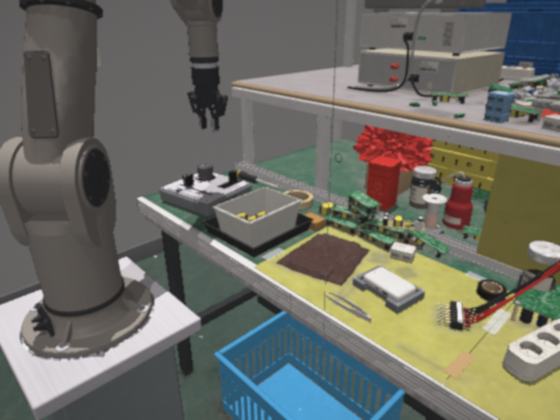

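Run:
```python
from go import *
d=ld('w17')
for v in (262,270,278): print(ray(d,280,v,.085))
k=np.radians(10.4); print('expected on', np.array([.5335,.265])+.03*np.array([np.cos(k),np.sin(k)]))
print(workorder.hand_in())
```

```text
[0.5376 0.2666 0.085 ]
[0.5452 0.268  0.085 ]
[0.5529 0.2694 0.085 ]
expected on [0.563  0.2704]
the job is handed in; nothing more can be done
None
```

The job is done and handed in at about 25 s of the 64 s. No verdict came back.

1. **Sleeve:** I turned it 67° to the three-pip mark. The last check put its pointer 0.7° from the mark.
2. **Fader:** I slid it about 81 mm to the tab. The view from straight above, after letting go, put its line 0.4 mm from the tab's point. A later, oblique view said 1.0 mm the other way. I trusted the straight view and left the fader there; I did not look at it again from straight above before handing in.
3. **Power bank:** It lies flat and square in the cradle. Before I let go it was centred to within about 1 mm, with a gap of about 4–5 mm at the end I could see.
4. **Switch:** I pushed it last, away from the robot. The gripper moved about 29 mm and then stopped. Pressing harder, to about 20 N, moved it no further, and the last picture shows the grip at the far end of its slot. A rough final pixel check on its position proved nothing, because the rows I sampled were not on the centre of the grip.

The gripper was clear of everything when I handed in. The tape roll, screwdriver, tweezers and cream module looked undisturbed in the last pictures, but I did not measure their positions.

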